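# Hang the key-hook plate on its screw

## Task

Two hook plates stand upright in the wooden stand at the key-cutting counter. Take the one with the keyhole opening (wide at the bottom, narrowing to a slot at the top), pass the wide part of the keyhole over the head of the screw on the wooden post, lower the plate until the screw sits at the top of the slot, and leave it hanging there upright. Leave the other plate, which has only a narrow straight slot, standing in the stand.

Things in the scene. Friction and masses are not known exactly. Their poses are not given: they have to be found in the camera images.
- key_plate_mid (a point): Middle of the keyhole plate: bare aluminium, 8 mm thick (x), 145 high (z), 90 wide (y), 0.22 kg; its top 49 mm is a grip tab 44 wide. Point 72.5 mm above its lower edge, mid-thickness. -x: front, with 4 key hooks 28 mm long, 34 mm off centre. Stands front to the robot, lowest 20 mm in a slot: lift straight up. Grip the tab across its thickness from above, within the top 35 mm, so fingers stay above the post.
- keyhole (a point): Centre of the wide part of that plate's keyhole, 31 mm below the plate's middle; same axes. Heights above the lower edge: wide part 22 to 56 mm, 38 mm wide, lower corners cut; sides slope in from 56 to 72 mm; slot 12 mm wide from 72 to 84 mm, closed on top. Hanging, the screw's axis is 80 mm above the lower edge: 39 mm above this point, 7.5 mm above the plate's middle.
- spare_plate_mid (a point): Middle of the plate to leave alone, in the other slot of the stand, 116 mm beside (left or right varies). Same outline, material, hooks and axes, but its only opening is a straight slot 12 mm wide. Stand: fixed, 226 mm wide, 56 deep, 26 high; two slots 10.5 mm wide, floor 6 mm above the bench, so the plates' tops are 151 mm above the bench.
- screw (a point): Mid-shank of the steel screw level in the front of a fixed wooden post; 130 mm above the bench, 8.5 mm before the face. x along the screw into the post (head to -x), y left, z up. Shank 8 mm thick, 17 long; head 18 mm wide, 5 thick, its front 13.5 mm from this point. Post 74 mm wide, 20 thick, its top 12 mm above the screw's axis; foot 8 mm high, 27 mm out from the face.
Things that resemble listed ones, but are neither listed nor needed, are in the scene too. What is shaped like the part that bears key_plate_mid but green is not meant.

How it is judged:
At the end, for the whole second after the job is handed in: The keyhole plate hangs on the screw, the screw in its narrow slot: plate middle 2 to 18 mm below the screw's axis, within 13 mm of the shank's middle sideways and along it, upright within 15 degrees, face square to the screw within 20 degrees (x of key_plate_mid in the frame of screw between -0.013 and 0.013 m and y of key_plate_mid in the frame of screw between -0.013 and 0.013 m and z of key_plate_mid in the frame of screw between -0.018 and -0.002 m and angle between key_plate_mid's own z axis and vertical below 0.26 rad and angle between the x axis of key_plate_mid and the x axis of screw, either way round below 0.35 rad); the robot touches nothing.
It fails at once if the other plate is moved by more than 30 mm (distance of spare_plate_mid from where it was at the start of the episode above 0.03 m).
It also fails if it takes over 38 s, if anything falls off the work surface, if the arm or the gripper's body presses on something with over 40 N, if the wrist force passes 120 N, or if a joint passes its speed limit or range.

## Robot

A 6-joint arm with a two-finger parallel gripper is mounted at the origin on a cart in front of the work surface, level with it; the furniture and walls round the work are solid. World frame = base frame: x ahead of the robot, y to its left, z up, the work surface at z = 0. Lengths are in m, angles in rad, forces in N, time in s.
With the tool pointing down it reaches from about 0.375 to 0.975 m from the base axis. Payload 3.8 kg.
Tool frame: the origin (TCP) lies between the finger pads; the fingertips stand 19 mm ahead of it and the grasp point (between the pads) is the TCP; y points along the fingers, z is the direction in which the jaws open and shut, and the axes are right-handed (so a half turn about y gives the same grasp; the last joint's range is limited). The gripper opens to 85 mm and grips with 20 to 120 N. Pads are 22 mm wide; open, the fingers measure 114 mm over their backs; the gripper's body (76 mm by 85 mm) begins 54 mm behind the grasp point. The pads swing forward as they close: fully open they stand 13 mm farther back than shut.
Start: joints at [1.134, 0.264, 1.604, -0, 1.274, -0.037], TCP at [0.263, 0.622, 0.25] pointing down, gripper open.
Joint ranges: [-2.63, 2.63], [-0.94, 2.18], [0.31, 2.57], [-1.31, 4.45], [0, 2.66], [-2.55, 2.55]. Speed limits (rad/s): [2.57, 2.57, 3.14, 3.14, 3.14, 3.14].

## Interface

Orientations are given as a rotation vector (axis times angle).
In Python, from bench import arm gives the robot as it stands. The module is installed in compiled form; this text tells all that it offers.
- The arm moves only by the tool step_arm, never from a script. Its argument "increments" is a list that holds one entry, the list of rows, each a list of 7 numbers: the turn, a rotation vector about the tool's x, y, z in degrees, then the shift along the tool's x, y, z in mm, then the opening in per cent of the stroke, from 0 (shut) to 100 (fully open). In form: [[[wx, wy, wz, dx, dy, dz, claw], ...]]. A call has 1 to 12 rows; each row shifts and turns the commanded pose from where the row before left it, along the tool's axes as they then stand; what a row does not reach is not made up. A row lasts 1/12 s, in which the tool goes at most 41.7 mm and 7.16 degrees, less where a joint would pass 70% of its speed; a pose out of reach is approached as far as the arm can. A call with a gripper value outside its range is refused whole. The fingers move at their own pace and stop on an object; the grip force is fixed at half the most. Time passes only in rows, so rows that do not move let the fingers close. It gives the time, the measured TCP pose, the force and the opening at its end, in the units of the state.
- arm.get_state(): the state, without advancing time (a new reading comes with each control period).
- arm.capture(name): name is "scene" or "top" or "wrist"; returns a dict with "color" (384x512x3 uint8, red, green, blue), "z_map" (384x512 float32, m along the optical axis (not along the pixel's ray), 0 where there is no reading), "vertical_fov" (degrees; the focal length in pixels is half the picture's height over the tangent of half this angle, whatever the lens; pixels are square), "cx", "cy" (the principal point, pixels), "R" (3x3) and "t" (3): a world point X has camera coordinates R X + t; the wrist camera has in their place "mount" (4x4, takes a point from camera to tool coordinates, whose origin is the TCP and whose axes are the tool frame's). Camera axes: x right, y down, z forward; pixel columns grow to the right and rows downward; lengths in m; the calibration is good to about 2 mm. A picture is of the moment at which its call begins: read the wrist's pose just before it.
- arm.finish_job(): hands the job in, once; it reports no verdict.
The state is a dict: "clock": time; "joints": joint angles; "qd": joint speeds; "joint_torque": joint torques, N m; "ee_pos": TCP position; "orientation": TCP orientation; "wrist_force": force on the tool from outside, world axes, zero at the start; "moment": the same for the moment, N m; "finger_gap": finger opening in m.
Only numpy, scipy, OpenCV 4.12 (cv2) and the standard library are available. Lean on these libraries where they do the work, as an engineer would, in place of code of your own. Each camera call takes 0.05 s, during which the arm holds its last target.

## Working session

There is one attempt and no reset: what is moved stays moved. The work goes in short steps, Python scripts to look and compute and a tool call to move; the robot and the scene stay as the last step left them, time stands still between calls to the robot, and variables do not carry over. Pictures are saved under pics/ and viewed, and the job is handed in when it is done.

Besides the shell and the picture viewer there is one more tool, called after "Call:" by a JSON object that holds its "op" and its "data", one argument or row to a line. step_arm: Moves the arm, as the interface text tells. Its arguments: {"type":"object","properties":{"increments":{"type":"array","items":{"type":"array","items":{"type":"array","items":{"type":"number"}}}}},"required":["increments"]}

```bash
mkdir -p pics; cat > h.py <<'E'
import numpy as np, cv2
from bench import arm
def cap(n):
    s=arm.get_state(); c=arm.capture(n); c['s']=s; c['f']=192/np.tan(np.radians(c['vertical_fov'])/2); return c
def save(c,name,crop=None,k=1):
    im=c['color'][...,::-1]
    if crop: x0,y0,x1,y1=crop; im=im[y0:y1,x0:x1]
    cv2.imwrite('pics/'+name+'.png',cv2.resize(im,None,fx=k,fy=k,interpolation=cv2.INTER_CUBIC))
def world(c):
    v,u=np.mgrid[0:384,0:512]; z=c['z_map'].astype(float)
    P=np.stack([(u-c['cx'])/c['f']*z,(v-c['cy'])/c['f']*z,z],-1)
    if 'R' in c: W=(P-np.array(c['t']))@np.array(c['R'])
    else:
        M=np.array(c['mount']); R=cv2.Rodrigues(np.array(c['s']['orientation'],float))[0]
        W=(P@M[:3,:3].T+M[:3,3])@R.T+np.array(c['s']['ee_pos'])
    W[z==0]=np.nan
    return W
E
python3 - <<'E'
from h import *
s=arm.get_state(); print(s)
print(cv2.Rodrigues(np.array(s['orientation'],float))[0].round(3))
for n in ['scene','top','wrist']:
    c=cap(n); save(c,n+'0',k=1.5); np.savez(n+'0',W=world(c),col=c['color']); print(n,c['vertical_fov'],c['cx'],c['cy'],(c['z_map']==0).mean())
    if 'R' in c: print(-np.array(c['R']).T@np.array(c['t']))
E
```

```text
{'clock': 0.0, 'joints': array([ 1.13410518e+00,  2.64762275e-01,  1.60542236e+00, -2.09563743e-05,
        1.27370943e+00, -3.68932553e-02]), 'qd': array([ 0.00079941, -0.00028671, -0.0005024 , -0.0008283 ,  0.00096761,
        0.00045195]), 'joint_torque': array([ 2.27431876e-03, -5.15104330e+01, -3.67313969e+01, -7.41270333e-05,
        1.29705184e-02, -2.65879333e-05]), 'ee_pos': array([0.26243233, 0.62111864, 0.24892973]), 'orientation': array([-1.55019751,  0.31412483, -0.31330265]), 'wrist_force': array([0.42304228, 0.24022539, 0.39825402]), 'moment': array([-0.01693436,  0.00903456, -0.00591148]), 'finger_gap': 0.08532181733745547}
[[ 0.921 -0.001  0.389]
 [-0.389 -0.002  0.921]
 [-0.    -1.    -0.002]]
scene 57.18461416027434 249.65558770843322 193.9639718124959 0.051122029622395836
[ 0.0007092  -0.24667025  0.60175347]
top 56.650009242522266 253.17045775677292 181.79733789386395 0.004175821940104167
[0.48043906 0.10362171 0.93675476]
wrist 71.25405215218053 253.23666160299723 189.33268647742315 0.004084269205729167
```

View pics/scene0.png

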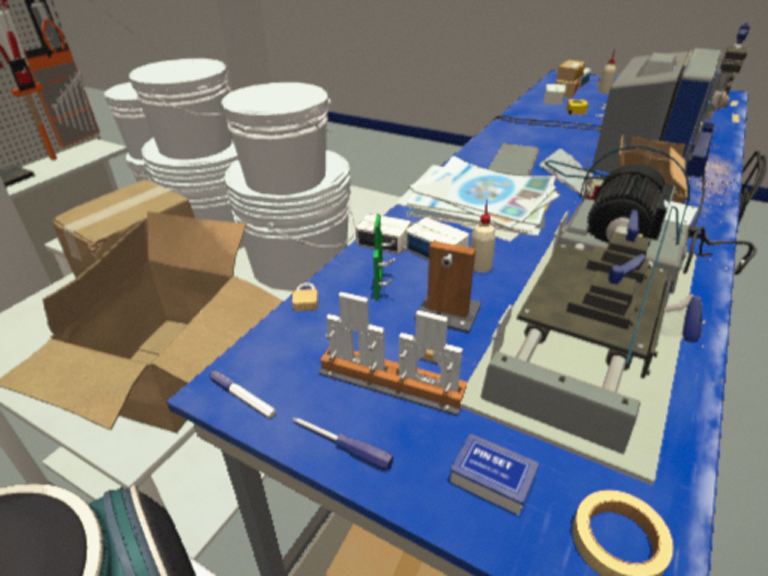

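View pics/top0.png

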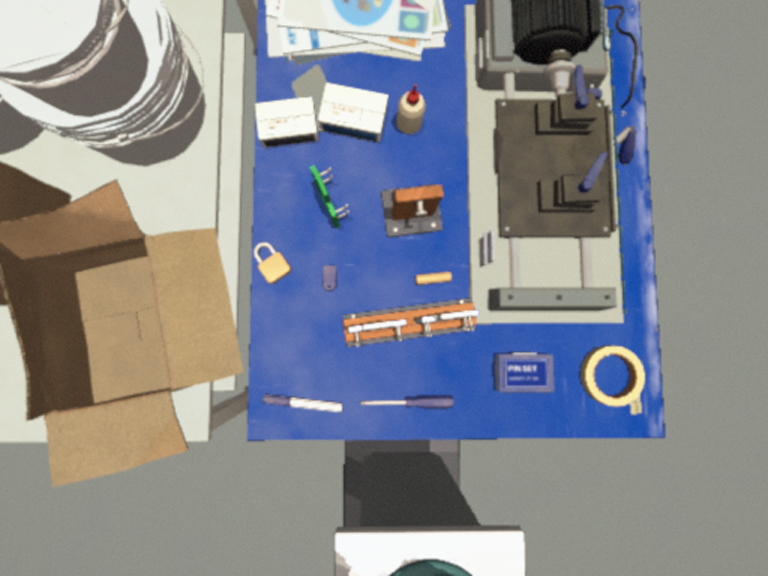

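View pics/wrist0.png

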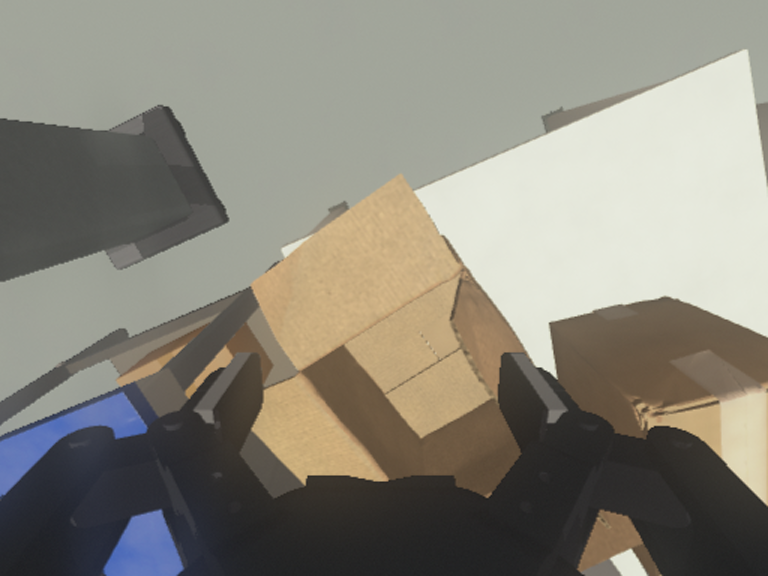

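Overview: the stand with two bare plates is at about (392,355) in the scene view and (410,322) in the top view (1.5x pixels). The post with the screw is at (450,275) in the scene view and (415,205) in the top view. A green lookalike stands at (378,260) and is not the one meant. Next I'll enlarge the stand.

```bash
python3 - <<'E'
from h import *
c=cap('scene'); save(c,'crop1',(205,150,335,280),6)
E
sed -i 's/fx=k/fx=min(k,4.6)/;s/fy=k/fy=min(k,4.6)/' h.py; python3 - <<'E'
from h import *
c=cap('scene'); save(c,'crop2',(205,150,335,280),4.6)
c=cap('top'); save(c,'crop3',(190,100,330,240),4)
E
```

```text
(no output)
```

View pics/crop2.png

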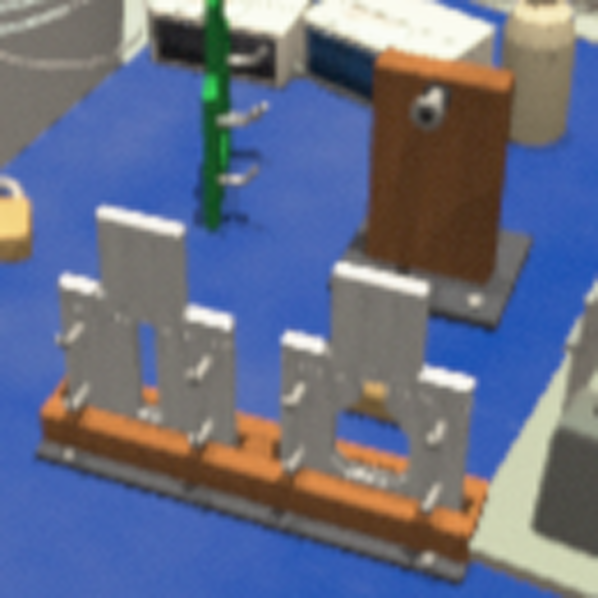

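View pics/crop3.png

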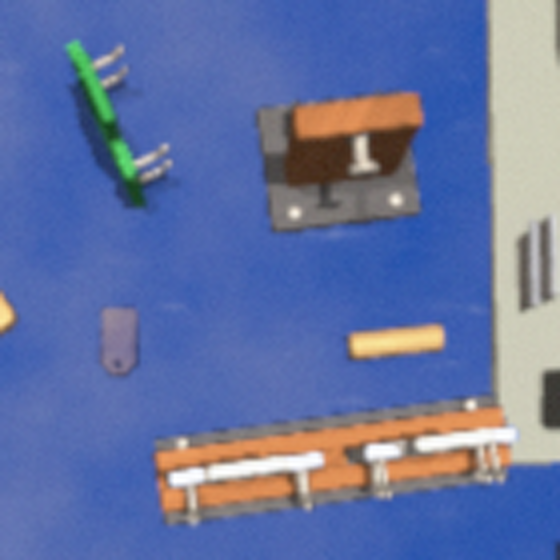

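Two bare plates fit. The left one, in the scene crop near (150,330), has only a narrow straight slot, so it is the spare. The right one, near (375,400), has the wide opening at (375,445), so it is the one to take. The screw head is at crop (430,105). Next I'll measure all of these.

```bash
python3 - <<'E'
from h import *
for n in ['top','scene']:
    d=np.load(n+'0.npz'); W=d['W']; col=d['col'].astype(int); hsv=cv2.cvtColor(d['col'],cv2.COLOR_RGB2HSV)
    print(n)
    reg=(W[...,0]>.3)&(W[...,0]<.75)&(W[...,1]>-.1)&(W[...,1]<.35)
    grey=(hsv[...,1]<60)
    tab=reg&(W[...,2]>.115)&(W[...,2]<.17)&grey
    nn,l,st,ce=cv2.connectedComponentsWithStats(tab.astype(np.uint8))
    for i in range(1,nn):
        if st[i,4]>5:
            p=W[l==i]; r=p[p[:,2]>np.nanpercentile(p[:,2],60)] 
            xy=r[:,:2]; m=xy.mean(0); u,s,v=np.linalg.svd(xy-m); t=(xy-m)@v[0]
            print(st[i],ce[i].round(1),p.mean(0).round(4),p[:,2].max().round(4),'dir',v[0].round(3),'mid',(m+v[0]*(t.max()+t.min())/2).round(4),'len',np.ptp(t).round(4), 'w',np.ptp((xy-m)@v[1]).round(4))
    # post: brown top
    br=reg&(hsv[...,1]>90)&((hsv[...,0]<20))&(W[...,2]>.1)&(W[...,2]<.16)
    nn,l,st,ce=cv2.connectedComponentsWithStats(br.astype(np.uint8))
    for i in range(1,nn):
        if st[i,4]>30:
            p=W[l==i]; print('post',st[i],p.mean(0).round(4),np.percentile(p,2,axis=0).round(4),np.percentile(p,98,axis=0).round(4))
            if n=='top':
                q=p[p[:,2]>.138]; rr=cv2.minAreaRect(q[:,:2].astype(np.float32)*1000); print(rr, q[:,2].mean())
            else:
                # face plane
                q=p; m=q.mean(0); u,s,v=np.linalg.svd(q-m,full_matrices=False); print('plane n',v[2],m, s)
    # stand
    br=reg&(hsv[...,1]>90)&((hsv[...,0]<20))&(W[...,2]>.02)&(W[...,2]<.033)&(W[...,0]<.52)
    p=W[br].astype(np.float32); rr=cv2.minAreaRect(p[:,:2]*1000); print('stand',rr,cv2.boxPoints(rr),p[:,2].mean())
E
```

```text
top
[330 107   3   9  16] [330.6 110.6] [ 0.7414 -0.0953  0.1265] 0.1335 dir [-0.998  0.067] mid [ 0.7444 -0.0961] len 0.0093 w 0.0014
[277 133   8  11  46] [280.3 139.1] [0.671  0.0246 0.133 ] 0.1394 dir [-0.995 -0.096] mid [0.6738 0.024 ] len 0.0215 w 0.0137
[292 207  22   6  74] [302.4 209.6] [ 0.5083 -0.0215  0.1477] 0.1521 dir [ 0.093 -0.996] mid [ 0.5086 -0.0226] len 0.0401 w 0.0075
[242 214  20   6  73] [251.5 216.4] [0.4933 0.0914 0.1485] 0.1527 dir [-0.161  0.987] mid [0.4939 0.0904] len 0.0408 w 0.0068
post [263 124  32  15 349] [0.6914 0.0296 0.1349] [ 0.6811 -0.0061  0.103 ] [0.7043 0.0633 0.143 ]
((693.9710693359375, 28.121368408203125), (19.121654510498047, 70.44094848632812), 7.12387228012085) 0.14066102135054268
stand ((501.2100524902344, 34.65704345703125), (38.034942626953125, 223.79031372070312), 7.570145130157471) [[467.61728 143.07161]
 [497.0994  -78.76823]
 [534.80286 -73.75752]
 [505.3207  148.0823 ]] 0.024787754
scene
[295 168   8  10  50] [298.3 172.6] [0.669  0.0212 0.1332] 0.1413 dir [-0.983 -0.182] mid [0.6716 0.0224] len 0.0221 w 0.0115
[226 195  20  19 289] [235.3 203.7] [0.4898 0.0879 0.1363] 0.1539 dir [ 0.141 -0.99 ] mid [0.4904 0.0885] len 0.0422 w 0.0096
[277 207  21  20 334] [287.  216.3] [ 0.5049 -0.0267  0.1367] 0.1538 dir [ 0.133 -0.991] mid [ 0.5055 -0.0259] len 0.0424 w 0.0093
post [286 161  31  23 477] [0.6869 0.0207 0.1268] [ 0.6794 -0.0113  0.1013] [0.7027 0.0575 0.1449]
plane n [-0.97915293 -0.15827906  0.12730783] [0.68692644 0.02065825 0.12681023] [0.48991717 0.3219021  0.08557421]
stand ((498.1654052734375, 31.39423370361328), (37.50349807739258, 224.62278747558594), 7.713515758514404) [[464.5089  140.17253]
 [494.65775 -82.41778]
 [531.8219  -77.38406]
 [501.67307 145.20624]] 0.026330877
```

The plate-to-plate spacing is 114 mm against the 116 given, the tops are about 151–153 mm high, and the stand's yaw is about 7.5°, all as expected. The right plate's tab is near (0.507,-0.024). I'll move above it now and look again with the wrist camera.

Call:
{"op": "step_arm", "data": {
  "increments": [
    [[0, 0, 0, 24, 0, -25, 100], [0, 0, 0, 24, 0, -25, 100], [0, 0, 0, 24, 0, -25, 100], [0, 0, 0, 24, 0, -25, 100], [0, 0, 0, 24, 0, -25, 100], [0, 0, 0, 24, 0, -25, 100], [0, 0, 0, 24, 0, -25, 100], [0, 0, 0, 24, 0, -25, 100], [0, 0, 0, 24, 0, -25, 100], [0, 0, 0, 24, 0, -25, 100]]
  ]
}}

```text
clock: 1.13
ee_pos: [0.3867, 0.2965, 0.2505]
orientation: [-1.548, 0.313, -0.314]
wrist_force: [0.7, 0.1, 0.5]
finger_gap: 0.0855
```

Call:
{"op": "step_arm", "data": {
  "increments": [
    [[0, 0, 0, 24, 0, -25, 100], [0, 0, 0, 24, 0, -25, 100], [0, 0, 0, 24, 0, -25, 100], [0, 0, 0, 24, 0, -25, 100], [0, 0, 0, 24, 0, -25, 100], [0, 0, 0, 24, 0, -25, 100], [0, 0, 0, 24, 0, -25, 100], [0, 0, 0, 24, 0, -25, 100], [0, 0, 0, 24, 0, -25, 100], [0, 0, 0, 24, 0, -25, 100]]
  ]
}}

```text
clock: 1.97
ee_pos: [0.5106, -0.0274, 0.2505]
orientation: [-1.548, 0.313, -0.314]
wrist_force: [0.7, 0.3, 0.4]
finger_gap: 0.0854
```

Call:
{"op": "step_arm", "data": {
  "increments": [
    [[0, 6, 0, 0, 0, 0, 100], [0, 6, 0, 0, 0, 0, 100], [0, 6, 0, 0, 0, 0, 100], [0, 6, 0, 0, 0, 0, 100], [0, 6, 0, 0, 0, 0, 100], [0, 6, 0, 0, 0, 0, 100], [0, 6, 0, 0, 0, 0, 100], [0, 6, 0, 0, 0, 0, 100], [0, 6, 0, 0, 0, 0, 100], [0, 5.5, 0, 0, 0, 0, 100], [0, 0, 0, 0, 0, 0, 100]]
  ]
}}

```text
clock: 2.88
ee_pos: [0.5102, -0.0257, 0.2504]
orientation: [-1.268, 1.113, -1.113]
wrist_force: [0.7, 0.3, -0.2]
finger_gap: 0.0856
```

```bash
python3 - <<'E'
from h import *
s=arm.get_state(); print(s['clock'],s['joints'],s['ee_pos'])
print(cv2.Rodrigues(np.array(s['orientation'],float))[0].round(3))
c=cap('wrist'); save(c,'w1',k=1.5); np.savez('w1',W=world(c),col=c['color']); print(np.array(c['mount']).round(3))
E
```

```text
2.8833 [-9.89930408e-02 -4.92967343e-02  1.94881755e+00 -4.53990462e-05
  1.24191900e+00 -2.29140394e-01] [ 0.51021273 -0.02566483  0.25036318]
[[ 0.13   0.     0.992]
 [-0.992 -0.     0.13 ]
 [ 0.    -1.     0.   ]]
[[-0.001  0.958  0.286 -0.072]
 [-0.    -0.286  0.958 -0.123]
 [ 1.     0.001  0.001  0.001]
 [ 0.     0.     0.     1.   ]]
```

View pics/w1.png

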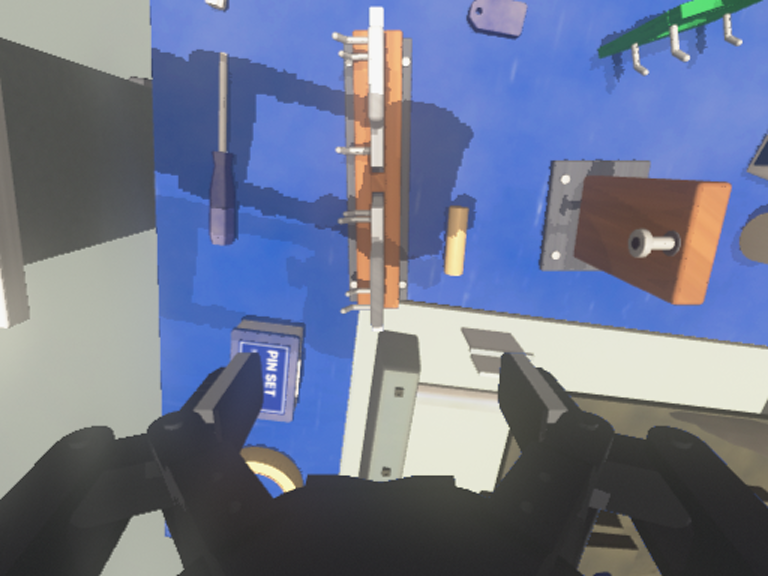

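The wrist view shows the keyhole plate's edge at (377,265), the spare plate at (376,85), and the screw head at (640,243) on the post. I'll measure these in both the plate frame and the world frame.

```bash
cat > meas.py <<'E'
from h import *
import sys
d=np.load(sys.argv[1]); W=d['W']; hsv=cv2.cvtColor(d['col'],cv2.COLOR_RGB2HSV)
U,V=np.meshgrid(range(512),range(384))
ok=(V<225)
grey=hsv[...,1]<70
tab=ok&grey&(W[...,2]>.135)&(W[...,2]<.17)&(W[...,0]<.56)&(W[...,0]>.45)
nn,l,st,ce=cv2.connectedComponentsWithStats(tab.astype(np.uint8))
for i in range(1,nn):
    if st[i,4]>20:
        p=W[l==i]; q=p[p[:,2]>.143]; rr=cv2.minAreaRect(q[:,:2].astype(np.float32)*1000); print('tab',st[i],p.mean(0).round(4),p[:,2].max(),np.median(p[:,2]),rr)
        xy=q[:,:2];m=xy.mean(0);v=np.linalg.svd(xy-m)[2];print(' dir',np.degrees(np.arctan(-v[0,0]/v[0,1])))
br=ok&(hsv[...,1]>90)&(hsv[...,0]<20)&(W[...,0]>.6)&(W[...,0]<.75)
t=W[br&(W[...,2]>.137)&(W[...,2]<.15)]; rr=cv2.minAreaRect(t[:,:2].astype(np.float32)*1000); print('posttop',rr,t[:,2].mean())
f=W[br&(W[...,2]>.03)&(W[...,2]<.125)]; m=f.mean(0); v=np.linalg.svd(f-m,full_matrices=False)[2][2]
v*=np.sign(v[0]); print('face n',v.round(4),'yaw',np.degrees(np.arctan2(v[1],v[0])),'m',m.round(4),len(f))
h=ok&grey&(W[...,2]>.115)&(W[...,2]<.145)&(W[...,0]>.63)&(W[...,0]<.72)&(abs(W[...,1]-.03)<.05)
nn,l,st,ce=cv2.connectedComponentsWithStats(h.astype(np.uint8))
for i in range(1,nn):
    if st[i,4]>10:
        p=W[l==i]; n=v.copy(); n[2]=0; n/=np.linalg.norm(n); a=(p-m)@n
        hd=p[a<a.min()+.006]; print('screw',st[i],'front',a.min().round(4),'head mean',hd.mean(0).round(4),hd.min(0).round(4),hd.max(0).round(4))
        sh=p[(a>-.012)&(a<-.002)]; print('shank',sh.mean(0).round(4) if len(sh) else None,len(sh))
E
python3 meas.py w1.npz
```

```text
tab [245  17  11  66 663] [0.4938 0.0885 0.1495] 0.1520201627185808 0.14970845031619467 ((493.5807189941406, 88.33189392089844), (7.489721298217773, 43.5172004699707), 7.6100287437438965)
 dir 7.912594744193896
tab [247 168   9  51 445] [ 0.5088 -0.0242  0.1491] 0.1516953775592516 0.14963720157392343 ((509.0611572265625, -26.0771541595459), (7.21177864074707, 43.52210235595703), 7.399372577667236)
 dir 7.428088922248847
posttop ((693.7564086914062, 24.957489013671875), (20.41529655456543, 72.56324005126953), 7.752901554107666) 0.14077550854600693
face n [0.9919 0.1268 0.0017] yaw 7.282222709740421 m [0.6841 0.0326 0.099 ] 824
screw [419 153  35  19 500] front -0.0234 head mean [0.664  0.0209 0.1321] [0.6618 0.0121 0.1213] [0.6688 0.0293 0.139 ]
shank [0.6785 0.0229 0.1322] 108
screw [435 195  14   8  21] front -0.0003 head mean [ 0.6903 -0.0118  0.1305] [ 0.6895 -0.0125  0.1217] [ 0.6913 -0.011   0.1386]
shank None 0
```

Plate: tab centre (0.509,-0.026), top at 150 mm, 7.2×43.5 mm (8×44 given), yaw 7.4°. Screw mid-shank: about (0.6754,0.0226,0.130), post yaw about 7.4°. The sizes agree. Next I'll descend so the TCP sits 14 mm below the tab top, and close.

Call:
{"op": "step_arm", "data": {
  "increments": [
    [[0, 0, 0, 0.3, 12, -1.1, 100], [0, 0, 0, 0, 18, 0, 100], [0, 0, 0, 0, 20, 0, 100], [0, 0, 0, 0, 20, 0, 100], [0, 0, 0, 0, 18, 0, 100], [0, 0, 0, 0, 14, 0, 100], [0, 0, 0, 0, 11, 0, 100], [0, 0, 0, 0, 0, 0, 100]]
  ]
}}

```text
clock: 3.6
ee_pos: [0.5067, -0.0259, 0.1339]
orientation: [-1.273, 1.115, -1.107]
wrist_force: [-0.6, 0.4, -0.3]
finger_gap: 0.0854
```

Call:
{"op": "step_arm", "data": {
  "increments": [
    [[0, 0, 0, 0, 0, 0, 50], [0, 0, 0, 0, 0, 0, 25], [0, 0, 0, 0, 0, 0, 10], [0, 0, 0, 0, 0, 0, 0], [0, 0, 0, 0, 0, 0, 0], [0, 0, 0, 0, 0, 0, 0], [0, 0, 0, 0, 0, 0, 0], [0, 0, 0, 0, 0, 0, 0], [0, 0, 0, 0, 0, 0, 0], [0, 0, 0, 0, 0, 0, 0]]
  ]
}}

```text
clock: 4.43
ee_pos: [0.5096, -0.0261, 0.138]
orientation: [-1.268, 1.11, -1.112]
wrist_force: [0.2, 0.9, 5.8]
finger_gap: 0.0071
```

Call:
{"op": "step_arm", "data": {
  "increments": [
    [[0, 0, 0, 0, -4, 0, 0], [0, 0, 0, 0, -6, 0, 0], [0, 0, 0, 0, -8, 0, 0], [0, 0, 0, 0, -9, 0, 0], [0, 0, 0, 0, -9, 0, 0], [0, 0, 0, 0, -9, 0, 0], [0, 0, 0, 0, -9, 0, 0], [0, 0, 0, 0, -9, 0, 0], [0, 0, 0, 0, -8, 0, 0], [0, 0, 0, 0, -7, 0, 0], [0, 0, 0, 0, -4, 0, 0], [0, 0, 0, 0, 0, 0, 0]]
  ]
}}

```text
clock: 5.43
ee_pos: [0.5099, -0.0261, 0.2206]
orientation: [-1.268, 1.109, -1.112]
wrist_force: [-0.0, -0.1, -2.1]
finger_gap: 0.0072
```

Call:
{"op": "step_arm", "data": {
  "increments": [
    [[0, 0, 0, -3, 0, 5, 0], [0, 0, 0, -3, 0, 9, 0], [0, 0, 0, -3, 0, 11, 0], [0, 0, 0, -3, 0, 12, 0], [0, 0, 0, -3, 0, 12, 0], [0, 0, 0, -3, 0, 12, 0], [0, 0, 0, -3, 0, 12, 0], [0, 0, 0, -3, 0, 10, 0], [0, 0, 0, -2.5, 0, 8, 0], [0, 0, 0, 0, 0, 5, 0], [0, 0, 0, 0, 0, 0, 0], [0, 0, 0, 0, 0, 0, 0]]
  ]
}}

```text
clock: 6.43
ee_pos: [0.6008, 0.0128, 0.2191]
orientation: [-1.27, 1.111, -1.111]
wrist_force: [-0.0, -0.5, -1.6]
finger_gap: 0.0068
```

```bash
python3 - <<'E'
from h import *
s=arm.get_state(); print(s['clock'],s['ee_pos'],s['finger_gap'])
print(cv2.Rodrigues(np.array(s['orientation'],float))[0].round(3))
c=cap('wrist'); save(c,'w2',k=1.5); np.savez('w2',W=world(c),col=c['color'])
c=cap('scene'); save(c,'s2',(205,130,335,260),4.6); np.savez('s2',W=world(c),col=c['color'])
E
```

```text
6.4333 [0.60081176 0.01281429 0.21909719] 0.006848830108539455
[[ 0.132 -0.001  0.991]
 [-0.991 -0.     0.132]
 [ 0.    -1.    -0.001]]
```

View pics/w2.png

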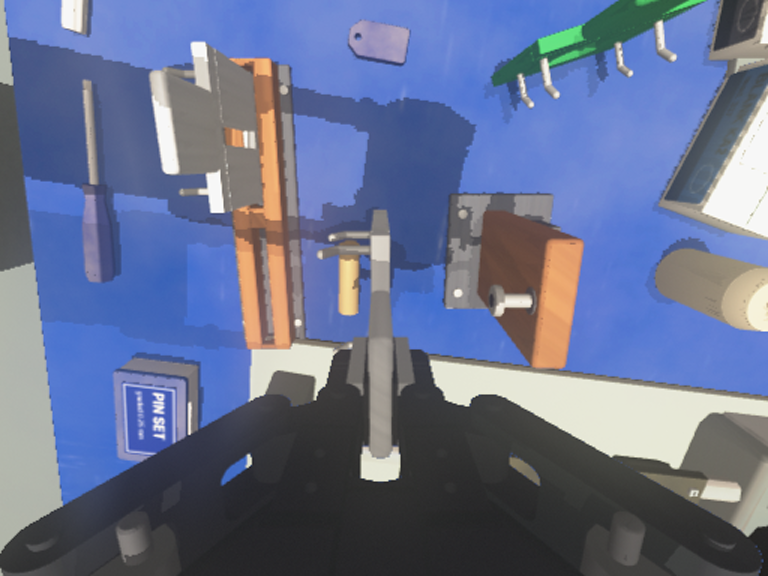

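View pics/s2.png

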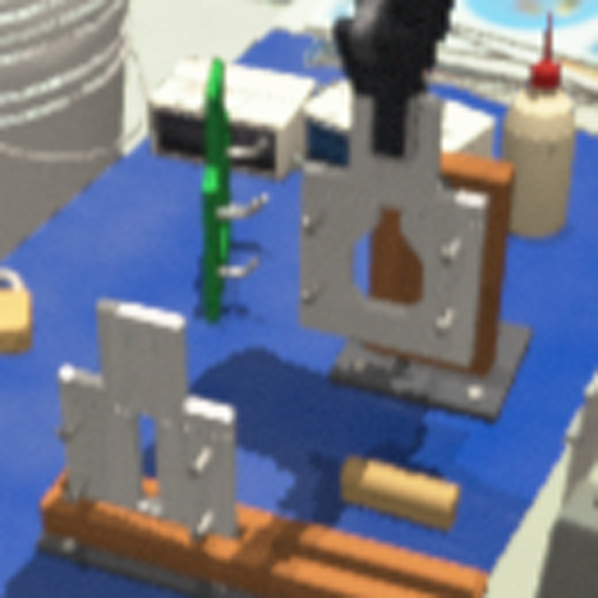

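The keyhole plate is held upright with its opening visible at (395,255), and the spare plate is still in the stand. Before the insertion I'll check plate against screw from the new views.

```bash
python3 - <<'E'
from h import *
ex=np.array([.9913,.1305,0]); ey=np.array([-.1305,.9913,0])
S=np.array([.6754,.0226,.130])
d=np.load('s2.npz'); W=d['W']; hsv=cv2.cvtColor(d['col'],cv2.COLOR_RGB2HSV)
L=(W-S)@np.stack([ex,ey,[0,0,1]]).T
m=(hsv[...,1]<70)&(hsv[...,2]>90)&(abs(L[...,0]+.078)<.012)&(abs(L[...,1])<.07)&(L[...,2]>-.07)&(L[...,2]<.12)
p=L[m]; print(len(p),p.min(0).round(4),p.max(0).round(4))
for z0,z1 in [(-.04,-.02),(-.02,0),(0,.02),(.02,.04)]:
    q=p[(p[:,2]>z0)&(p[:,2]<z1)]; print(z0,q[:,0].mean().round(4),np.percentile(q[:,1],[1,99]).round(4))
# hole extents: per row inner gap
sub=p[(p[:,2]>-.01)&(p[:,2]<.005)]; y=np.sort(sub[:,1]); g=np.diff(y); i=g.argmax(); print('hole',y[i],y[i+1])
# slab tilt
A=np.c_[p[:,1:],np.ones(len(p))]; print('plane x=ay+bz+c',np.linalg.lstsq(A,p[:,0],rcond=None)[0])
# lower edge
q=p[abs(p[:,1])<.03]; print('low z',np.percentile(q[:,2],[0,2,5]))
d=np.load('w2.npz'); W=d['W']; hsv=cv2.cvtColor(d['col'],cv2.COLOR_RGB2HSV)
L=(W-S)@np.stack([ex,ey,[0,0,1]]).T
U,V=np.meshgrid(range(512),range(384))
h=(hsv[...,1]<70)&(L[...,2]>-.012)&(L[...,2]<.012)&(L[...,0]>-.03)&(L[...,0]<.006)&(abs(L[...,1])<.03)&(V<225)
p=L[h]; print('screw pts',len(p),p.min(0),p.max(0)); hd=p[p[:,0]<-.007]; print(hd.min(0),hd.max(0)); sh=p[p[:,0]>-.005]; print('shank',sh.min(0),sh.max(0),sh.mean(0))
E
```

```text
1409 [-0.0891 -0.0441 -0.0418] [-0.0663  0.0468  0.1093]
-0.04 -0.0792 [-0.0434  0.045 ]
-0.02 -0.0789 [-0.0435  0.0454]
0 -0.0792 [-0.0436  0.0456]
0.02 -0.0794 [-0.0435  0.0456]
hole -0.018809842056982704 0.020033187066500417
plane x=ay+bz+c [-0.00642368 -0.0032235  -0.079113  ]
low z [-0.04177522 -0.03908242 -0.03539505]
screw pts 331 [-0.01289072 -0.00852756 -0.00802202] [0.00591526 0.00842593 0.00894349]
[-0.01289072 -0.00852756 -0.00802202] [-0.00728328  0.00842593  0.00894349]
shank [-0.00489032 -0.00322382 -0.00050666] [0.00591526 0.00342658 0.00492793] [0.00043784 0.00040815 0.00224141]
```

The plate is centred within about 1 mm of the screw, is 75 mm short of it, and its lower edge is 41 mm below the axis, so the wide part lines up. I'll advance 75 mm.

Call:
{"op": "step_arm", "data": {
  "increments": [
    [[0, 0, 0, 0, -0.5, 4, 0], [0, 0, 0, 0, 0, 7, 0], [0, 0, 0, 0, 0, 8, 0], [0, 0, 0, 0, 0, 8, 0], [0, 0, 0, 0, 0, 8, 0], [0, 0, 0, 0, 0, 8, 0], [0, 0, 0, 0, 0, 8, 0], [0, 0, 0, 0, 0, 7, 0], [0, 0, 0, 0, 0, 7, 0], [0, 0, 0, 0, 0, 6, 0], [0, 0, 0, 0, 0, 4, 0], [0, 0, 0, 0, 0, 0, 0]]
  ]
}}

```text
clock: 7.53
ee_pos: [0.676, 0.0229, 0.2197]
orientation: [-1.269, 1.111, -1.111]
wrist_force: [0.1, 0.5, -2.2]
finger_gap: 0.0069
```

```bash
python3 - <<'E'
from h import *
s=arm.get_state(); print(s['clock'],s['ee_pos'],s['finger_gap'],s['wrist_force'])
c=cap('wrist'); save(c,'w3',k=1.5)
c=cap('scene'); save(c,'s3',(230,110,360,240),4.6)
E
```

```text
7.5333 [0.6760482  0.0229103  0.21965719] 0.006928500541080097 [ 0.14657077  0.45953582 -2.20858613]
```

View pics/s3.png

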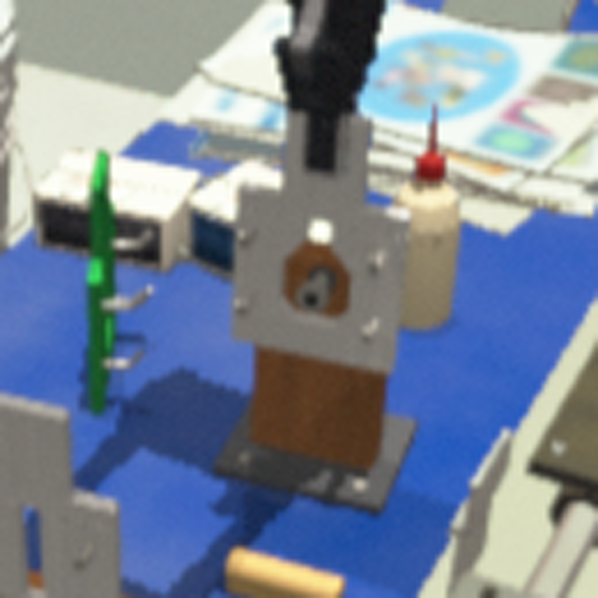

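View pics/w3.png

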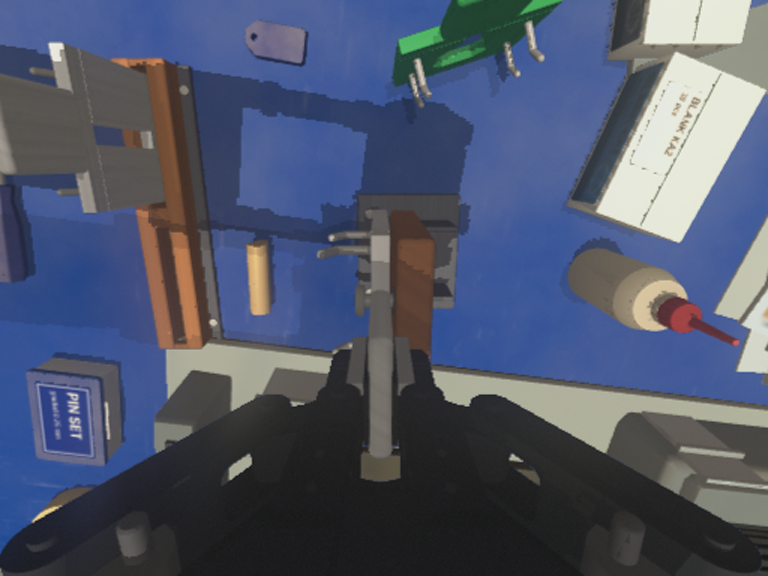

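The screw head shows through the hole at about (315,290), in front of the plate, and the plate stands clear of the post with no contact force. I'll lower it about 38 mm.

Call:
{"op": "step_arm", "data": {
  "increments": [
    [[0, 0, 0, 0, 4, 0, 0], [0, 0, 0, 0, 6, 0, 0], [0, 0, 0, 0, 6, 0, 0], [0, 0, 0, 0, 6, 0, 0], [0, 0, 0, 0, 5, 0, 0], [0, 0, 0, 0, 4, 0, 0], [0, 0, 0, 0, 3, 0, 0], [0, 0, 0, 0, 2, 0, 0], [0, 0, 0, 0, 1, 0, 0], [0, 0, 0, 0, 0, 0, 0], [0, 0, 0, 0, 0, 0, 0]]
  ]
}}

```text
clock: 8.55
ee_pos: [0.6754, 0.0228, 0.183]
orientation: [-1.269, 1.111, -1.111]
wrist_force: [0.3, -0.2, -3.2]
finger_gap: 0.0069
```

Call:
{"op": "step_arm", "data": {
  "increments": [
    [[0, 0, 0, 0, 1, 0, 0], [0, 0, 0, 0, 0.5, 0, 0], [0, 0, 0, 0, 0.5, 0, 0], [0, 0, 0, 0, 0, 0, 0]]
  ]
}}

```text
clock: 8.88
ee_pos: [0.6756, 0.0228, 0.1818]
orientation: [-1.268, 1.11, -1.112]
wrist_force: [-1.1, 0.1, 1.5]
finger_gap: 0.0071
```

The vertical force went from -2.2 to +1.5 N, so the slot top is touching the shank. I'll check the picture and then release.

```bash
python3 - <<'E'
from h import *
print(arm.get_state()['wrist_force'])
c=cap('scene'); save(c,'s4',(230,110,360,240),4.6)
E
```

```text
[-1.085611    0.1285973   1.46839715]
```

View pics/s4.png

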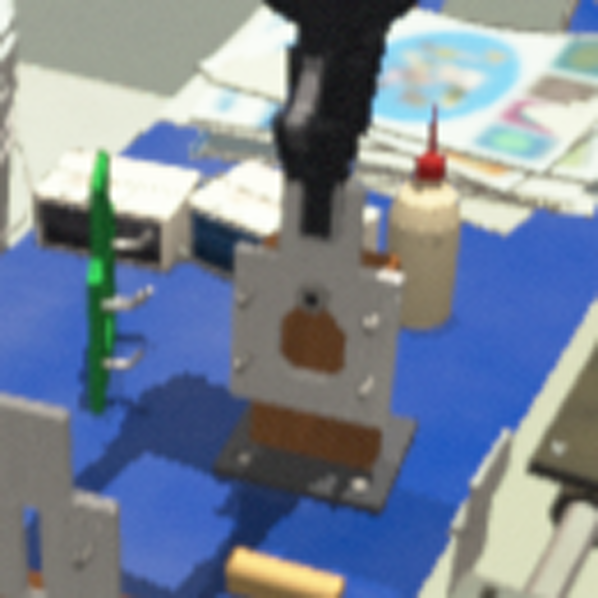

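The screw head is at (312,298), at the top of the slot above the wide part, in front of the plate. I'll open gradually and then retreat straight up.

Call:
{"op": "step_arm", "data": {
  "increments": [
    [[0, 0, 0, 0, 0, 0, 12], [0, 0, 0, 0, 0, 0, 16], [0, 0, 0, 0, 0, 0, 22], [0, 0, 0, 0, 0, 0, 28], [0, 0, 0, 0, 0, 0, 34], [0, 0, 0, 0, 0, 0, 40], [0, 0, 0, 0, 0, 0, 40], [0, 0, 0, 0, 0, 0, 40]]
  ]
}}

```text
clock: 9.6
ee_pos: [0.6752, 0.0228, 0.1807]
orientation: [-1.269, 1.111, -1.111]
wrist_force: [0.5, 0.8, -0.3]
finger_gap: 0.0344
```

Call:
{"op": "step_arm", "data": {
  "increments": [
    [[0, 0, 0, 0, -4, 0, 40], [0, 0, 0, 0, -8, 0, 40], [0, 0, 0, 0, -12, 0, 40], [0, 0, 0, 0, -15, 0, 40], [0, 0, 0, 0, -15, 0, 40], [0, 0, 0, 0, -15, 0, 40], [0, 0, 0, 0, -12, 0, 40], [0, 0, 0, 0, -8, 0, 40], [0, 0, 0, 0, 0, 0, 40], [0, 0, 0, 0, 0, 0, 40], [0, 0, 0, 0, 0, 0, 40]]
  ]
}}

```text
clock: 10.52
ee_pos: [0.6747, 0.0228, 0.2689]
orientation: [-1.27, 1.112, -1.11]
wrist_force: [-0.5, -0.1, 0.3]
finger_gap: 0.0341
```

```bash
python3 - <<'E'
from h import *
s=arm.get_state();print(s['clock'],s['ee_pos'],s['wrist_force'],s['finger_gap'])
ex=np.array([.9913,.1305,0]); ey=np.array([-.1305,.9913,0]); S=np.array([.6754,.0226,.130])
for k in range(2):
    c=cap('scene'); W=world(c); hsv=cv2.cvtColor(c['color'],cv2.COLOR_RGB2HSV)
    L=(W-S)@np.stack([ex,ey,[0,0,1]]).T
    m=(hsv[...,1]<70)&(hsv[...,2]>60)&(abs(L[...,0]+.004)<.011)&(abs(L[...,1])<.07)&(L[...,2]>-.085)&(L[...,2]<.08)
    p=L[m]; print(len(p),np.percentile(p,[1,99],axis=0).round(4)); A=np.c_[p[:,1:],np.ones(len(p))]; print('x=ay+bz+c',np.linalg.lstsq(A,p[:,0],rcond=None)[0].round(4))
save(c,'s5',(230,110,360,240),4.6)
c=cap('wrist'); save(c,'w5',k=1.5)
E
```

```text
10.5167 [0.67471312 0.02276134 0.2688866 ] [-0.49227858 -0.09499867  0.34296302] 0.034104362444279224
1318 [[-0.013  -0.0444 -0.0773]
 [ 0.0043  0.0439  0.0664]]
x=ay+bz+c [-0.0043 -0.0176 -0.0031]
1318 [[-0.0125 -0.0444 -0.0773]
 [ 0.0039  0.044   0.0664]]
x=ay+bz+c [-0.0059 -0.0162 -0.0031]
```

View pics/s5.png

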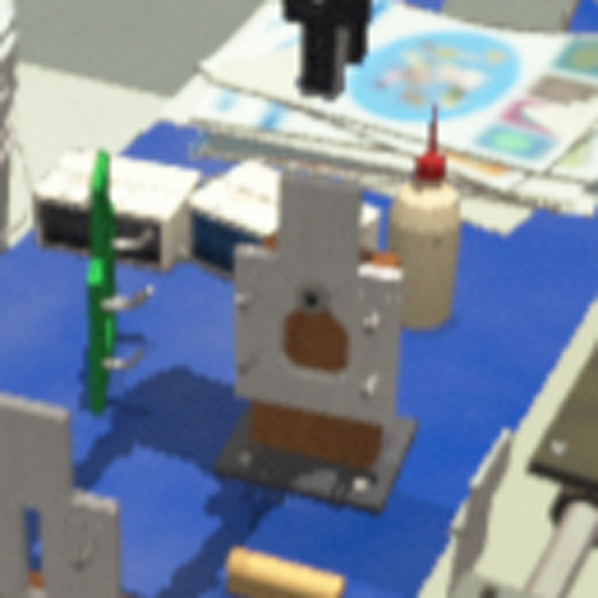

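View pics/w5.png

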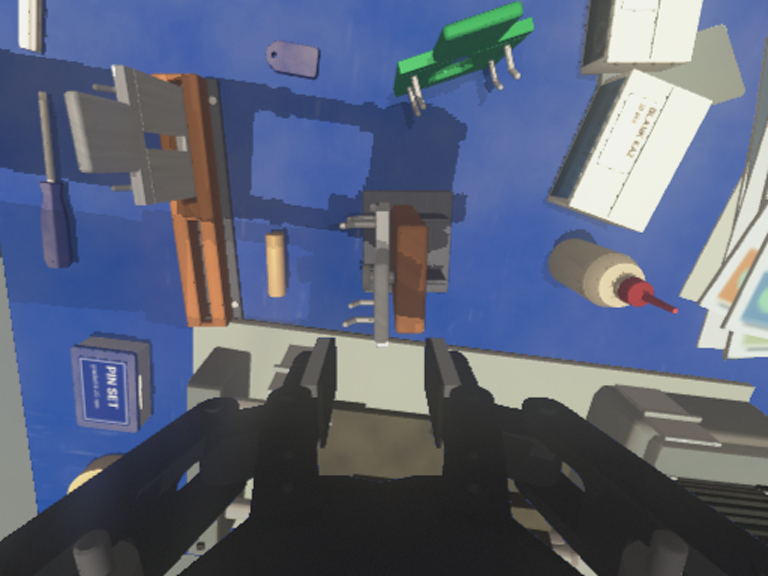

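The plate hangs upright with the screw at the top of the slot at (312,298). The gripper is clear above it and the spare plate is still in its slot.

```bash
python3 -c "
from bench import arm
print(arm.finish_job())"
```

```text
the job is handed in; nothing more can be done
None
```

The keyhole plate is hanging on the screw, and I handed the job in at about 10.7 s of the 38 s allowed; the hand-in reports no verdict. I gripped the right-hand plate by its tab and lifted it straight out. I then passed the wide opening over the screw head and lowered the plate until the slot touched the shank. After that I opened the gripper and retreated straight up.

My last checks from the scene camera, all within the limits:
- **Height:** the plate's middle is about 6–7 mm below the screw's axis (2–18 mm allowed).
- **Position:** it is within about 1 mm of the shank's middle sideways and along the screw (13 mm allowed).
- **Tilt:** it leans about 1° and is less than 1° out of square with the screw.
- **Robot:** the fingers are clear above the plate and the wrist force is near zero.
- **Spare plate:** in the last pictures it still stands in its slot. I only looked at it and did not measure it again.

No check failed. The top and scene cameras disagreed by about 3 mm in the first measurements, so I used the wrist camera's figures for the grasp and the screw.

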